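# Clamp a plaster cast in the wedge vice

### The job

Clamp the white plaster cast in the wedge vice: set it teeth up on the bed with its curved front towards the fixed jaw, and slide the carriage up until the cast is held flush between jaw and carriage. Then stand the wider of the two wooden wedges, thin end down, in the middle of the gap between carriage and heel and press it down firmly until it is jammed tight. Leave the dropper bottle, the green cast and the tub where they stand.

Things in the scene. Friction and masses are not known exactly. Their poses are not given: they have to be found in the camera images.
- vice: Steel and aluminium wedge vice, fixed to the worktop. Origin on the worktop under its base plate; x along the slide, from fixed jaw to heel; y across; z up. Plate 92 mm wide, x -124 to 112 mm, its top (the bed) at z 15 mm. Fixed jaw: block at the -x end, 78 mm wide, x -115 to -85 mm (its upright clamping face), top at z 60 mm.
- vice_slot (a point): Middle, at bed height, of the gap that lies between carriage and heel once the cast is clamped; vice frame x 43, y 0, z 15 mm. The gap is then 55 mm wide (along x) at the bed and 63 mm at 40 mm above it, both faces leaning alike. Heel: fixed block 78 mm wide, 45 mm above the bed, from this gap to x 104 mm.
- vice_bed (a point): Where the cast's origin lies when it is clamped: on the bed, vice frame x -57.5, y 0, z 15 mm.
- carriage: Steel carriage, axes as the vice. Origin: foot of its upright front face, at bed height; from there 45 mm long towards +x, 64 mm wide, 40 mm high, back sloping. On top a grip fin 14 mm thick across y, 30 mm long (x 7 to 37 mm), 40 to 68 mm above the bed. It slides with about 2 N of friction, stays where it is left, and can push the cast along the bed.
- carriage_slide (a joint): Position of the carriage (m): 0 fully back, close to the heel; grows as it slides towards the fixed jaw (-x of the vice), at most 0.075. It stops at about 0.051 when the cast, front first, is against the fixed jaw.
- cast: White plaster cast of an upper dental arch, 55 x 60 x 30 mm, 90 g, starts upright on its flat base with the teeth up. Origin: centre of its underside; z up; the curved front is at x = -27 mm, the two flat arch ends (its back, one plane) at x = +27 mm. It pushes like a solid block. The sides are parallel, 60 mm apart, only near the back (x from 5 to 27 mm).
- cast_front (a point): Foremost point of the cast's curved front (x = -27.5 mm, 10 mm above its underside).
- wide_wedge: The wider wooden wedge, about 150 g: 90 mm tall, 32 mm thick (y), width (x) from 60 mm at 10 mm above the foot to 74 mm at the top; the foot is bevelled to 46 mm. Origin: centre of its foot; z up. It starts upright on its thin end. Pressed down in the gap with 10 to 20 N it jams with its foot about 11 to 13 mm above the bed and stays tight by itself.
- narrow_wedge: The narrower wooden wedge, same height and thickness and wood, 28 mm wide at the bevelled foot, 56 mm at the top; too slim to lock the carriage. Origin: centre of its foot; starts standing upright on its thin end.
- bottle: Small dropper bottle, 28 mm in diameter, 70 mm tall, standing. Origin: centre of its underside. To be left alone.
- green_cast: Green stone cast of a lower arch, 53 x 56 x 34 mm. Origin: centre of its underside. To be left alone.
- tub: Open grey tub, 57 mm in diameter, 38 mm tall. Origin: centre of its underside. To be left alone.
Things that resemble listed ones, but are neither listed nor needed, are in the scene too. Leave any orange look-alike of the cast alone.

How it is judged:
On the way:
1. the cast stands on the bed, front first against the fixed jaw, and the carriage has been slid up against its back (x of cast in the frame of vice between -0.062 and -0.053 m and y of cast in the frame of vice between -0.022 and 0.022 m and z of cast in the frame of vice between 0.012 and 0.019 m and x of cast_front in the frame of vice below -0.078 m and angle between cast's own z axis and vertical below 0.1 rad and angle between the x axis of cast and the x axis of vice, either way round below 0.12 rad and value of joint carriage_slide between 0.0475 and 0.0555 m), for 0.2 s.
At the end, for the whole second after the job is handed in: The cast stands on the bed between jaw and carriage, front to the fixed jaw (within 4 mm, 0.12 rad); the wider wedge stands upright in the gap, within 22 mm of its middle, foot 2 to 21 mm above the bed, so tight that the carriage presses the cast with over 10 N; all at rest (all of step 1 and x of wide_wedge in the frame of vice between 0.036 and 0.049 m and y of wide_wedge in the frame of vice between -0.022 and 0.022 m and z of wide_wedge in the frame of vice between 0.017 and 0.036 m and angle between wide_wedge's own z axis and vertical below 0.1 rad and contact force between carriage and cast above 10 N and linear speed of each of wide_wedge, cast below 0.01 m/s); the robot touches nothing.
It fails at once if the dropper bottle is moved more than 20 mm (distance of bottle from where it was at the start of the episode above 0.02 m).
It fails at once if the green cast is moved more than 20 mm (distance of green_cast from where it was at the start of the episode above 0.02 m).
It fails at once if the tub is moved more than 20 mm (distance of tub from where it was at the start of the episode above 0.02 m).
It also fails if it takes over 67 s, if anything falls off the work surface, if the arm or the gripper's body presses on something with over 40 N, if the wrist force passes 120 N, or if a joint passes its speed limit or range.

### The arm

A 7-joint arm with a two-finger parallel gripper is mounted at the origin on a cart in front of the work surface, level with it; the furniture and walls round the work are solid. World frame = base frame: x ahead of the robot, y to its left, z up, the work surface at z = 0. Lengths are in m, angles in rad, forces in N, time in s.
With the tool pointing down it reaches from about 0.35 to 0.775 m from the base axis. Payload 3.1 kg.
Tool frame: the origin (TCP) lies between the finger pads; the fingertips stand 25 mm ahead of it and the grasp point (between the pads) lies 6 mm ahead of it; z points along the fingers, y is the line along which they close (so a half turn about z gives the same grasp; the last joint's range is limited). The gripper opens to 85 mm and grips with 20 to 120 N. Pads are 22 mm wide; open, the fingers measure 114 mm over their backs; the gripper's body (76 mm by 85 mm) begins 54 mm behind the grasp point. The pads swing forward as they close: fully open they stand 13 mm farther back than shut.
Start: joints at [-1.278, 0.311, 0.014, 1.512, -0.004, 1.319, -0.027], TCP at [0.181, 0.519, 0.256] pointing down, gripper open.
Joint ranges: [-2.7, 2.7], [-0.3, 1.91], [-1.27, 1.3], [0.12, 2.57], [-1.44, 4.58], [0.2, 2.03], [-3.05, 3.05]. Speed limits (rad/s): [2.79, 2.79, 3.14, 3.14, 3.14, 3.14, 3.14].

### API

Orientations are given as a rotation vector (axis times angle).
In Python, from workcell import manip gives the robot as it stands.
- The arm moves only by the tool jog_arm, never from a script. Its argument "series" is a list of rows, each an object with "xyz": the shift along the world's x, y, z in cm, a list of three; "angular": the turn, a rotation vector about the world's x, y, z in rad, a list of three; "jaw": the finger opening in cm, from 0 to 8.54. In form: [{"xyz": [dx, dy, dz], "angular": [rx, ry, rz], "jaw": jaw}, ...]. A call has 1 to 8 rows; each row is the pose to reach, as a shift and turn from the pose commanded when the call began; what a row does not reach only later rows make up. A row lasts 1/8 s, in which the tool goes at most 62.5 mm and 10.7 degrees, less where a joint would pass 70% of its speed; a pose out of reach is approached as far as the arm can. A call with a gripper value outside its range is refused whole. The fingers move at their own pace and stop on an object; "force" is the grip in N (left out, the last holds). Time passes only in rows, so rows that repeat a pose let the fingers close. It gives the time, the measured TCP pose, the force, the opening and the grip force at its end, in the units of the state.
- manip.get_obs(): the state, without advancing time (a new reading comes with each control period).
- manip.read_camera(name): name is "side" or "top" or "wrist"; returns the picture (400x640x3 uint8, red, green, blue); there is no depth.
- manip.camera_model(name): a dict with "fx", "fy", "cx", "cy" (pixels), "origin" and "rotation" of the camera in the world; the wrist camera has in their place "hand_eye" (4x4, takes a point from camera to tool coordinates, whose origin is the TCP and whose axes are the flange's). Camera axes: x right, y down, z forward; pixel columns grow to the right and rows downward; lengths in m; the calibration is good to about 2 mm. The wrist camera is an equidistant fisheye: a pixel r from the principal point sees the ray r / f radians off the axis. A picture is of the moment at which its call begins: read the wrist's pose just before it. camera_model takes no time and is no camera call.
- manip.finish_job(): hands the job in; it is judged then, once.
Trained networks look in the newest picture that a camera, given by its name, has taken for a name from the list of things; names that differ only in an ending like _2 or _b are one class to them, and where a whole thing is asked for, a point or a joint stands for the part that bears it (a point fixed in the world has none). Each returns a list of dicts, best first, with "conf" (0 to 1); they miss things now and then, are a little off and sometimes report something else, mostly with a low value. They report only what shows in the picture. A call takes as long as a camera call. They do not tell look-alikes from the thing itself.
- manip.spot_in(thing, camera): "xy" ([column, row] in pixels, amid what is visible of it).
- manip.trace(thing, camera): "region" (400x640 bool, what is visible of it) and "xy" ([column, row] in pixels, amid what is visible of it).
The state is a dict: "clock": time; "joints": joint angles; "qvel": joint speeds; "tau": joint torques, N m; "tool_pos": TCP position; "ee_rot": TCP orientation; "force": force on the tool from outside, world axes, zero at the start; "moment": the same for the moment, N m; "width": finger opening in m; "gripper_force": force on a finger pad.
Only numpy, scipy, OpenCV 4.12 (cv2) and the standard library are available. Lean on these libraries where they do the work, as an engineer would, in place of code of your own. Each camera call takes 0.05 s, during which the arm holds its last target. There are 200 camera calls.

## Working session

There is one attempt and no reset: what is moved stays moved. The work goes in short steps, Python scripts to look and compute and a tool call to move; the robot and the scene stay as the last step left them, time stands still between calls to the robot, and variables do not carry over. Pictures are saved under pics/ and viewed, at most 10 in all, crops included, and the job is handed in when it is done.

Besides the shell and the picture viewer there is one more tool, called after "Call:" as name(argument=value, ...), one argument or row to a line, values as JSON. jog_arm: Moves the arm, as the interface text tells. Its arguments: {"type":"object","properties":{"series":{"type":"array"},"force":{"type":"number"}},"required":["series"]}

```bash
mkdir -p pics; python3 - <<'E'
from workcell import manip
import cv2,numpy as np
np.set_printoptions(precision=4,suppress=True)
o=manip.get_obs(); print(o['clock'],o['tool_pos'],o['ee_rot'],o['width'],o['force'])
for c in ['top','side']:
    im=manip.read_camera(c); cv2.imwrite(f'pics/{c}0.png',im[:,:,::-1]); print(c,manip.camera_model(c))
    for t in ['vice','carriage','cast','wide_wedge','narrow_wedge','bottle','green_cast','tub']:
        print(t,[(np.round(d['xy'],1).tolist(),round(d['conf'],2)) for d in manip.spot_in(t,c)])
print(manip.camera_model('wrist'))
E
```

```text
0.0 [0.1805 0.5188 0.2552] [-0.5233 -3.0974  0.0036] 0.08551000519498024 [-0.6322 -0.1348 -0.1157]
top {'fx': 502.4815029111547, 'fy': 502.4815029111547, 'cx': 322.5596474207375, 'cy': 190.04962133095057, 'origin': array([0.4348, 0.0049, 1.1729]), 'rotation': array([-2.1294,  2.1569, -0.192 ])}
vice [([313.9, 230.5], 0.79), ([200.7, 252.6], 0.32)]
carriage [([301.4, 229.0], 0.92), ([231.4, 190.2], 0.62)]
cast [([304.1, 106.4], 0.83), ([336.6, 167.2], 0.61)]
wide_wedge [([199.7, 252.4], 0.57)]
narrow_wedge [([446.0, 245.8], 0.79)]
bottle [([337.0, 167.8], 0.52), ([232.1, 190.1], 0.42)]
green_cast [([402.7, 183.2], 0.52), ([300.3, 228.8], 0.34)]
tub [([219.9, 301.7], 0.87), ([202.8, 255.4], 0.54), ([443.1, 244.4], 0.4)]
side {'fx': 472.9738485368881, 'fy': 472.9738485368881, 'cx': 319.3170592372862, 'cy': 203.40646247550023, 'origin': array([0.4825, 1.1181, 0.5244]), 'rotation': array([-0.1724,  2.5592, -1.7239])}
vice [([349.1, 224.0], 0.81)]
carriage [([349.8, 216.9], 0.83)]
cast [([237.2, 224.2], 0.87), ([272.2, 197.1], 0.72), ([289.4, 212.7], 0.53)]
wide_wedge [([362.3, 263.2], 0.91)]
narrow_wedge [([366.4, 177.3], 0.67)]
bottle [([298.5, 251.6], 0.88)]
green_cast [([317.1, 193.4], 0.62)]
tub [([416.0, 265.8], 0.66)]
{'fx': 309.70691628693146, 'fy': 309.70691628693146, 'cx': 319.9654122705247, 'cy': 198.00613786422872, 'hand_eye': array([[-0.0003, -0.9519, -0.3065,  0.0791],
       [ 1.    , -0.0007,  0.001 ,  0.0003],
       [-0.0012, -0.3065,  0.9519, -0.1177],
       [ 0.    ,  0.    ,  0.    ,  1.    ]])}
```

View pics/top0.png

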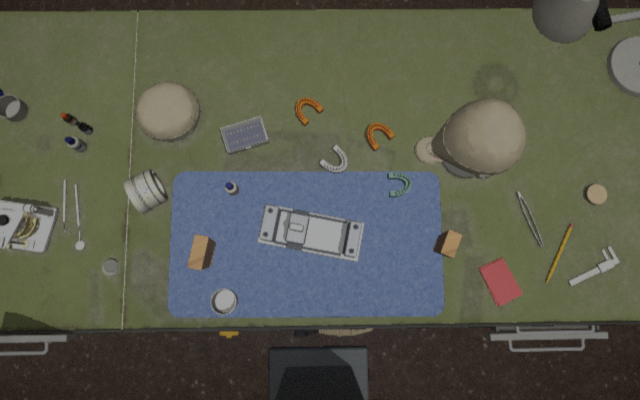

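View pics/side0.png

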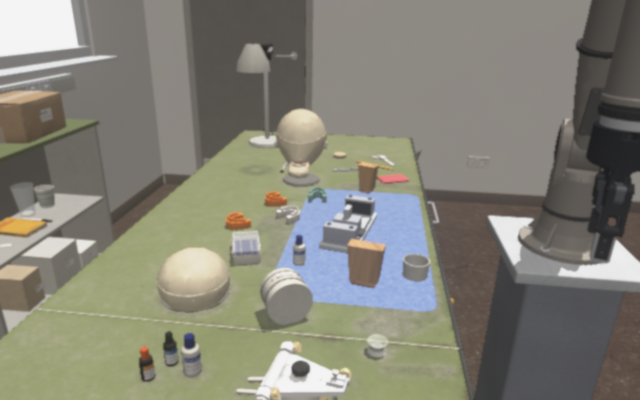

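Top view candidates for the cast: white arch (336,160); orange look-alikes (308,110) and (380,135); green arch (400,184). I choose the white one. Wedges: the left one (200,252) looks wider in the side view (362,263), and the right one (450,244) is narrow. The vice spans columns 260–363, heel and carriage at the left, fixed jaw at the right. Next is a close crop plus masks.

```bash
cat > h.py <<'E'
from workcell import manip
import cv2,numpy as np
from scipy.spatial.transform import Rotation as R
np.set_printoptions(precision=4,suppress=True)
def ray(c,uv):
    m=manip.camera_model(c); uv=np.atleast_2d(np.float64(uv))
    p=(uv-[m['cx'],m['cy']])/m['fx']
    if c!='wrist':
        d=np.c_[p,np.ones(len(p))]; return m['origin'],R.from_rotvec(m['rotation']).apply(d)
    th=np.linalg.norm(p,axis=1)[:,None]
    d=np.c_[p*np.sinc(th/np.pi)/1*1,np.cos(th)]   # p/th*sin(th)
    o=manip.get_obs(); Rt=R.from_rotvec(o['ee_rot']); H=m['hand_eye']
    return o['tool_pos']+Rt.apply(H[:3,3]), Rt.apply(d@H[:3,:3].T)
def onplane(c,uv,z):
    o,d=ray(c,uv); return o+d*((z-o[2])/d[:,2])[:,None]
def proj(c,P):
    m=manip.camera_model(c); P=np.atleast_2d(P)
    if c!='wrist':
        q=R.from_rotvec(m['rotation']).inv().apply(P-m['origin']); return q[:,:2]/q[:,2:]*m['fx']+[m['cx'],m['cy']]
    o=manip.get_obs(); Rt=R.from_rotvec(o['ee_rot']); H=m['hand_eye']
    q=(Rt.inv().apply(P-o['tool_pos'])-H[:3,3])@H[:3,:3]
    r=np.linalg.norm(q[:,:2],axis=1); th=np.arctan2(r,q[:,2])
    return q[:,:2]/r[:,None]*th[:,None]*m['fx']+[m['cx'],m['cy']]
def corners(mask):
    c=max(cv2.findContours(mask.astype(np.uint8),cv2.RETR_EXTERNAL,cv2.CHAIN_APPROX_NONE)[0],key=cv2.contourArea)
    return c[:,0,:]
E
python3 - <<'E'
from h import *
im=manip.read_camera('top')
a=cv2.resize(im[130:280,180:380],None,fx=4,fy=4,interpolation=cv2.INTER_CUBIC); cv2.imwrite('pics/crop1.png',a[:,:,::-1])
hs={'cast':.02,'wide_wedge':.09,'narrow_wedge':.09,'vice':.03,'carriage':.055,'bottle':.06,'green_cast':.02,'tub':.03}
for t,h in hs.items():
    for d in manip.trace(t,'top'):
        if d['conf']<.4: continue
        r=cv2.minAreaRect(onplane('top',corners(d['region']),h)[:,:2].astype(np.float32)*1000)
        print(t,round(d['conf'],2),np.round(d['xy']),[np.round(v,1) for v in r])
E
```

```text
cast 0.81 [340. 163.] [array([691.5, -45.7]), array([51.9, 59. ]), np.float64(45.0)]
cast 0.76 [379. 129.] [array([ 758.6, -146.5]), array([52.6, 61.1]), np.float64(33.4)]
cast 0.6 [304. 106.] [array([820.1,  23.6]), array([59.8, 61.9]), np.float64(43.4)]
wide_wedge 0.75 [197. 253.] [array([480.2, 246.9]), array([50.6, 73.5]), np.float64(78.6)]
narrow_wedge 0.85 [445. 247.] [array([ 493.3, -279.1]), array([51.2, 56. ]), np.float64(68.4)]
vice 0.83 [312. 229.] [array([526. ,  14.7]), array([232.5,  91.2]), np.float64(78.3)]
carriage 0.84 [302. 229.] [array([530.9,  44.9]), array([42.9, 87.3]), np.float64(78.9)]
bottle 0.53 [232. 190.] [array([623.6, 189.9]), array([33.9, 25.2]), np.float64(44.7)]
green_cast 0.83 [401. 184.] [array([ 635.6, -195.3]), array([56.5, 52.6]), np.float64(4.2)]
tub 0.85 [222. 302.] [array([375.3, 209.2]), array([56.9, 57.9]), np.float64(45.5)]
```

View pics/crop1.png

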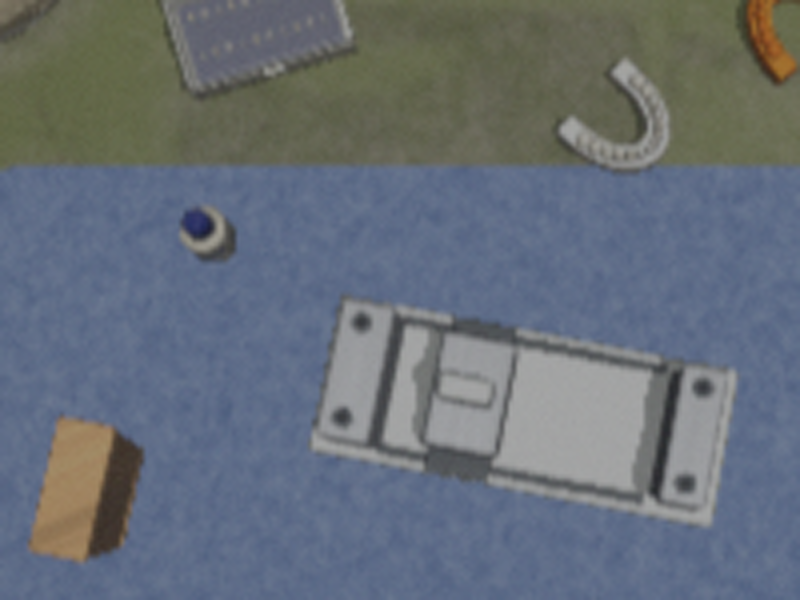

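The crop shows a white U-shaped cast: arch ends at (568,130) and (622,70), curve at (660,150). So its front points lower right. The vice has its heel at left (360), the carriage with fin at (467,388), and the fixed jaw at right (700,430). Next I refine the numbers.

```bash
python3 - <<'E'
from h import *
q=lambda a:np.array(a)/4+[180,130]-.4
P=onplane('top',q([(60,418),(118,430),(85,561),(29,549)]),.09)
print('wedge top',P.mean(0),'edges',np.linalg.norm(np.roll(P,-1,0)-P,axis=1),'yaw',np.degrees(np.arctan2(*(P[0]-P[3]+P[1]-P[2])[[1,0]])))
manip.read_camera('top')
d=manip.trace('vice','top')[0]
r=cv2.minAreaRect(onplane('top',corners(d['region']),.015)[:,:2].astype(np.float32)*1000); print('vice',r)
a=np.radians(r[2]); ux=np.array([np.cos(a),np.sin(a)]); uy=np.array([-ux[1],ux[0]])
O=np.array(r[0])/1000+.006*ux; print('vice O',O,'yaw',r[2])
# carriage top corners / fin -> vice x
for n,pts,z in [('carr top',[(440,333),(516,343),(500,458),(426,448)],.055),('fin',[(441,371),(494,379),(489,406),(439,398)],.083),('heel top',[(343,300),(395,307),(372,443),(318,432)],.06),('jaw top',[(680,368),(735,372),(712,510),(660,500)],.06)]:
    W=onplane('top',q(pts),z)[:,:2]-O; print(n,np.c_[W@ux,W@uy]*1000)
for z in(.01,.02):
    r=cv2.minAreaRect(onplane('top',corners(manip.trace('cast','top')[0]['region']),z)[:,:2].astype(np.float32)*1000); print('cast',r)
E
```

```text
wedge top [0.4827 0.2549 0.09  ] edges [0.0319 0.0709 0.0305 0.0708] yaw -12.375526991044802
vice ((527.1710205078125, 14.424964904785156), (236.18699645996094, 93.06504821777344), 78.001953125)
vice O [0.5284 0.0203] yaw 78.001953125
carr top [[ 47.9047 -30.5294]
 [  5.1356 -33.3367]
 [  1.1098  31.121 ]
 [ 42.3911  33.7035]]
fin [[41.0576 -7.3255]
 [11.9548 -8.6848]
 [11.6729  6.2145]
 [39.1172  7.2574]]
heel top [[104.3254 -37.5356]
 [ 75.1034 -39.3636]
 [ 71.7861  37.06  ]
 [102.2337  36.947 ]]
jaw top [[ -87.1955  -36.9429]
 [-117.6224  -40.7364]
 [-118.991    36.5582]
 [ -89.9126   36.7672]]
cast ((760.805908203125, -148.0921173095703), (55.797454833984375, 63.037689208984375), 33.387367248535156)
cast ((758.0027465820312, -146.7764129638672), (55.31764221191406, 62.4956169128418), 33.38740158081055)
```

Call:
jog_arm(
  series=[
    {"xyz": [5,-5.5,0],"angular": [0,0,-0.18],"jaw": 8.5},
    {"xyz": [10,-11,0],"angular": [0,0,-0.36],"jaw": 8.5},
    {"xyz": [14,-15,0],"angular": [0,0,-0.54],"jaw": 8.5},
    {"xyz": [18,-19,0],"angular": [0,0,-0.72],"jaw": 8.5},
    {"xyz": [22,-23,0],"angular": [0,0,-0.9],"jaw": 8.5},
    {"xyz": [26,-28,0],"angular": [0,0,-1.08],"jaw": 8.5},
    {"xyz": [30,-32,0],"angular": [0,0,-1.26],"jaw": 8.5},
    {"xyz": [34,-36,0],"angular": [0,0,-1.44],"jaw": 8.5},
  ],
)

```text
clock: 2.55
tool_pos: [0.522, 0.1578, 0.2567]
ee_rot: [2.442, 1.976, 0.002]
force: [0.2, 0.4, 0.7]
width: 0.085
gripper_force: 0.0
```

Call:
jog_arm(
  series=[
    {"xyz": [5,-5,0],"angular": [0,0,-0.15],"jaw": 8.5},
    {"xyz": [9,-10,-1],"angular": [0,0,-0.3],"jaw": 8.5},
    {"xyz": [13,-14,-3],"angular": [0,0,-0.45],"jaw": 8.5},
    {"xyz": [16,-18,-5],"angular": [0,0,-0.58],"jaw": 8.5},
    {"xyz": [17.9,-19.4,-7],"angular": [0,0,-0.58],"jaw": 8.5},
    {"xyz": [17.9,-19.4,-8],"angular": [0,0,-0.58],"jaw": 8.5},
    {"xyz": [17.9,-19.4,-8],"angular": [0,0,-0.58],"jaw": 8.5},
  ],
)

```text
clock: 3.42
tool_pos: [0.6989, -0.0327, 0.1753]
ee_rot: [-2.898, -1.206, 0.002]
force: [-0.1, 0.3, 0.9]
width: 0.0848
gripper_force: 0.0
```

```bash
python3 - <<'E'
from h import *
o=manip.get_obs(); print(o['tool_pos'],R.from_rotvec(o['ee_rot']).as_matrix()[:,1:],o['qvel'].max())
im=manip.read_camera('wrist')
g=np.float64([o['tool_pos']]); g[0,2]=.02; print('tcp below',proj('wrist',g))
for d in manip.trace('cast','wrist'):
    c=corners(d['region']); 
    for z in(.005,.03):
        r=cv2.minAreaRect(onplane('wrist',c,z)[:,:2].astype(np.float32)*1000); print(round(d['conf'],2),d['xy'],z,r)
    if d['conf']>.5: im=cv2.drawContours(im.copy(),[c.reshape(-1,1,2)],-1,(255,0,0),1)
cv2.imwrite('pics/w1.png',im[:,:,::-1])
E
```

```text
[ 0.6989 -0.0327  0.1753] [[ 0.7093 -0.0025]
 [-0.7049  0.0018]
 [-0.003  -1.    ]] 0.004458889695233565
tcp below [[320.9002 188.9675]]
0.89 [386.1, 45.7] 0.005 ((829.4708251953125, 23.732694625854492), (60.12503433227539, 65.58385467529297), 41.421146392822266)
0.89 [386.1, 45.7] 0.03 ((822.9623413085938, 23.71285057067871), (54.94600296020508, 59.93464660644531), 41.42107009887695)
0.84 [436.1, 215.4] 0.005 ((762.332275390625, -151.12274169921875), (62.50886535644531, 73.71514129638672), 35.35481643676758)
0.84 [436.1, 215.4] 0.03 ((761.6067504882812, -136.08091735839844), (57.12449645996094, 67.365478515625), 35.35481643676758)
0.57 [331.8, 209.2] 0.005 ((693.56494140625, -46.50181579589844), (61.80236053466797, 62.3727912902832), 46.72674560546875)
0.57 [331.8, 209.2] 0.03 ((698.7628784179688, -40.471824645996094), (56.47877502441406, 57.000152587890625), 46.72679901123047)
0.55 [158.8, 240.5] 0.005 ((512.7236938476562, 66.65179443359375), (155.61502075195312, 147.30299377441406), 78.61921691894531)
0.55 [158.8, 240.5] 0.03 ((533.4989624023438, 62.93504333496094), (142.2107391357422, 134.61468505859375), 78.6192398071289)
```

View pics/w1.png

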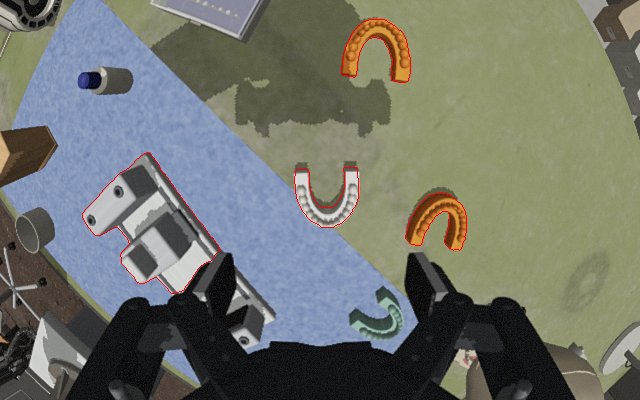

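The white cast sits at (327,195), front down in the image and arch ends at row 168, well apart from the orange ones. I measure its sides and ends directly.

```bash
python3 - <<'E'
from h import *
o=manip.get_obs(); Rt=R.from_rotvec(o['ee_rot'])
for z in (0.005,.015,.025):
    P=onplane('wrist',[(294,170),(358,168),(295,185),(359,185),(327,228)],z)
    T=Rt.inv().apply(P-o['tool_pos'])*1000
    print(z,'tool xy mm',T[:,:2].round(1).tolist(),'mid world',P[:2].mean(0), 'front',P[4])
E
```

```text
0.005 tool xy mm [[13.8, -25.7], [15.8, 35.8], [-1.2, -25.1], [-1.2, 37.3], [-46.5, 6.3]] mid world [ 0.7139 -0.0252  0.005 ] front [ 0.6717 -0.0696  0.005 ]
0.015 tool xy mm [[16.0, -24.9], [17.9, 34.5], [1.6, -24.2], [1.6, 36.0], [-42.2, 6.1]] mid world [ 0.7153 -0.0235  0.015 ] front [ 0.6745 -0.0664  0.015 ]
0.025 tool xy mm [[18.2, -24.0], [20.1, 33.3], [4.3, -23.4], [4.3, 34.7], [-37.9, 5.8]] mid world [ 0.7167 -0.0218  0.025 ] front [ 0.6774 -0.0632  0.025 ]
```

Call:
jog_arm(
  series=[
    {"xyz": [0.5,-0.3,-5],"angular": [0,0,0.02],"jaw": 8.5},
    {"xyz": [0.5,-0.3,-10],"angular": [0,0,0.02],"jaw": 8.5},
    {"xyz": [0.5,-0.3,-13.5],"angular": [0,0,0.02],"jaw": 8.5},
    {"xyz": [0.5,-0.3,-15.3],"angular": [0,0,0.02],"jaw": 8.5},
    {"xyz": [0.5,-0.3,-15.3],"angular": [0,0,0.02],"jaw": 8.5},
    {"xyz": [0.5,-0.3,-15.3],"angular": [0,0,0.02],"jaw": 5},
    {"xyz": [0.5,-0.3,-15.3],"angular": [0,0,0.02],"jaw": 5},
    {"xyz": [0.5,-0.3,-15.3],"angular": [0,0,0.02],"jaw": 5},
  ],
  force=40,
)

```text
clock: 4.53
tool_pos: [0.7067, -0.0377, 0.0264]
ee_rot: [2.887, 1.233, 0.007]
force: [0.2, 0.5, 6.9]
width: 0.0581
gripper_force: 43.4
```

Call:
jog_arm(
  series=[
    {"xyz": [0,0,2],"angular": [0,0,0],"jaw": 5},
    {"xyz": [0,0,6],"angular": [0,0,0],"jaw": 5},
    {"xyz": [0,0,12],"angular": [0,0,0],"jaw": 5},
    {"xyz": [0,0,13],"angular": [0,0,0],"jaw": 5},
    {"xyz": [0,0,13],"angular": [0,0,0],"jaw": 5},
  ],
)

```text
clock: 5.15
tool_pos: [0.7051, -0.0378, 0.155]
ee_rot: [2.888, 1.233, 0.004]
force: [-1.2, 0.5, -2.1]
width: 0.0583
gripper_force: 43.3
```

```bash
python3 - <<'E'
from h import *
o=manip.get_obs(); Rt=R.from_rotvec(o['ee_rot']); M=Rt.as_matrix()
print(o['tool_pos'],np.degrees(np.arctan2(M[1,1],M[0,1])),M[:,2],o['width'],o['gripper_force'],o['force'])
im=manip.read_camera('wrist')
cv2.imwrite('pics/w2.png',cv2.resize(im[100:400,140:500],None,fx=2,fy=2,interpolation=cv2.INTER_CUBIC)[:,:,::-1])
for t in('vice','carriage','cast'):
  for d in manip.trace(t,'wrist'):
    if d['conf']<.4: continue
    r=cv2.minAreaRect(onplane('wrist',corners(d['region']),.015)[:,:2].astype(np.float32)*1000); print(t,round(d['conf'],2),d['xy'],r)
E
```

```text
[ 0.7051 -0.0378  0.155 ] -43.779418122576345 [ 0.0025 -0.0001 -1.    ] 0.0582903162602183 43.25803789193742 [-1.1623  0.5155 -2.0862]
vice 0.61 [143.0, 235.4] ((517.1324462890625, 58.38644027709961), (166.97677612304688, 146.1151580810547), 78.34949493408203)
carriage 0.63 [140.3, 251.1] ((512.9739990234375, 49.08885192871094), (51.169769287109375, 128.40438842773438), 78.83435821533203)
cast 0.93 [383.6, 40.7] ((820.8563842773438, 24.409568786621094), (56.73919677734375, 61.828739166259766), 40.31781768798828)
cast 0.86 [448.5, 230.3] ((758.2392578125, -140.70458984375), (59.26924514770508, 68.54010009765625), 35.27141571044922)
cast 0.84 [316.1, 301.6] ((627.3811645507812, -111.45465087890625), (138.635498046875, 122.46772766113281), 44.39772033691406)
```

View pics/w2.png

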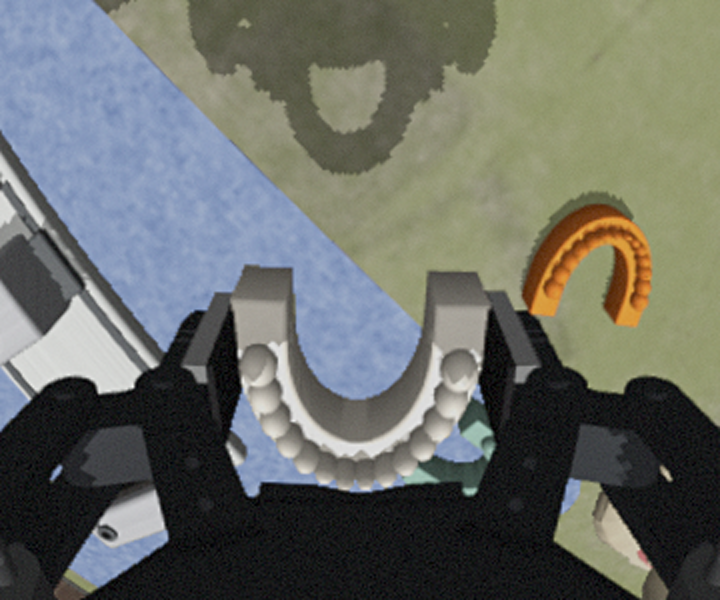

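Call:
jog_arm(
  series=[
    {"xyz": [-4,0.5,0],"angular": [0,0,0.14],"jaw": 5},
    {"xyz": [-8,1,0],"angular": [0,0,0.28],"jaw": 5},
    {"xyz": [-12,1.5,0],"angular": [0,0,0.42],"jaw": 5},
    {"xyz": [-16,2,0],"angular": [0,0,0.557],"jaw": 5},
    {"xyz": [-18.4,2.3,0],"angular": [0,0,0.557],"jaw": 5},
    {"xyz": [-18.4,2.3,0],"angular": [0,0,0.557],"jaw": 5},
  ],
)

```text
clock: 6.1
tool_pos: [0.5182, -0.014, 0.1522]
ee_rot: [-2.436, -1.979, 0.003]
force: [0.6, -0.7, -1.0]
width: 0.0582
gripper_force: 43.3
```

```bash
python3 - <<'E'
from h import *
o=manip.get_obs(); Rt=R.from_rotvec(o['ee_rot']); M=Rt.as_matrix(); p=o['tool_pos']
print(p,np.degrees(np.arctan2(M[1,1],M[0,1])),M[:,2],o['width'],o['gripper_force'])
im=manip.read_camera('wrist')
cv2.imwrite('pics/w3.png',im[:,:,::-1])
# held cast back bottom edge from previous picture (same grip)
P=onplane('wrist',[(257,234),(286,234),(354,236),(382,236)],p[2]-.0264)
print('back edge tool xy',((P-p)@M)[:,:2]*1000)
E
```

```text
[ 0.5182 -0.014   0.1522] -11.839469433747482 [-0.0037  0.001  -1.    ] 0.0582183539732224 43.315104979556054
back edge tool xy [[ 12.9172 -31.4177]
 [ 13.1107 -16.1938]
 [ 11.9582  18.7644]
 [ 11.7454  33.4981]]
```

View pics/w3.png

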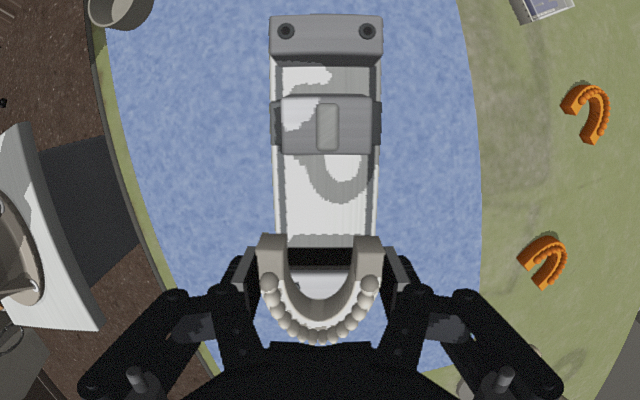

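The cast is held squarely, ends at row 237. The vice lies straight ahead: heel at row 15–55, fin at (327,127), carriage front edge near row 153. I check the vice frame against these pixels.

```bash
cat >> h.py <<'E'
O=np.array([.5284,.0203]); A=np.radians(78.0); UX=np.array([np.cos(A),np.sin(A)]); UY=np.array([-UX[1],UX[0]])
def vf(P): W=np.atleast_2d(P)[:,:2]-O; return np.c_[W@UX,W@UY]*1000
E
python3 - <<'E'
from h import *
print('tcp in vice',vf(manip.get_obs()['tool_pos']))
print('fin top (317..338, rows 104..150)',vf(onplane('wrist',[(317,104),(338,104),(317,150),(338,150)],.083)))
print('heel bolts (expect y sym)',vf(onplane('wrist',[(286,31),(368,31)],.06)))
print('carr front top edge',vf(onplane('wrist',[(277,153),(370,153)],.055)))
print('plate sides z15 row 190',vf(onplane('wrist',[(274,190),(379,190)],.015)))
print('plate row 90',vf(onplane('wrist',[(271,80),(383,80)],.015)))
E
```

```text
tcp in vice [[-35.5309   0.9581]]
fin top (317..338, rows 104..150) [[41.9814  3.6171]
 [42.0722 -8.9018]
 [13.9272  3.5931]
 [13.9895 -9.2216]]
heel bolts (expect y sym) [[ 92.6965  24.6111]
 [ 93.2861 -30.1856]]
carr front top edge [[  7.5733  32.1235]
 [  7.8    -33.6678]]
plate sides z15 row 190 [[-31.3447  41.42  ]
 [-31.101  -49.6363]]
plate row 90 [[ 62.1148  41.6996]
 [ 62.8638 -49.6396]]
```

Call:
jog_arm(
  series=[
    {"xyz": [0.28,0.1,-3],"angular": [0,0,0],"jaw": 5},
    {"xyz": [0.28,0.1,-6],"angular": [0,0,0],"jaw": 5},
    {"xyz": [0.28,0.1,-8.5],"angular": [0,0,0],"jaw": 5},
    {"xyz": [0.28,0.1,-10],"angular": [0,0,0],"jaw": 5},
    {"xyz": [0.28,0.1,-10.6],"angular": [0,0,0],"jaw": 5},
    {"xyz": [0.28,0.1,-10.6],"angular": [0,0,0],"jaw": 5},
  ],
)

```text
clock: 6.9
tool_pos: [0.524, -0.0137, 0.0474]
ee_rot: [2.439, 1.98, 0.0]
force: [-0.3, 0.3, -0.5]
width: 0.0582
gripper_force: 43.3
```

Call:
jog_arm(
  series=[
    {"xyz": [0,0,-0.3],"angular": [0,0,0],"jaw": 5},
    {"xyz": [0,0,-0.5],"angular": [0,0,0],"jaw": 5},
    {"xyz": [0,0,-0.5],"angular": [0,0,0],"jaw": 5},
  ],
)

```text
clock: 7.28
tool_pos: [0.5236, -0.0134, 0.0425]
ee_rot: [2.439, 1.98, 0.001]
force: [-0.2, -0.1, -1.6]
width: 0.058
gripper_force: 43.3
```

Call:
jog_arm(
  series=[
    {"xyz": [0,0,-0.1],"angular": [0,0,0],"jaw": 6.5},
    {"xyz": [0,0,-0.1],"angular": [0,0,0],"jaw": 8.5},
    {"xyz": [0,0,-0.1],"angular": [0,0,0],"jaw": 8.5},
    {"xyz": [0,0,-0.1],"angular": [0,0,0],"jaw": 8.5},
    {"xyz": [0,0,3],"angular": [0,0,0],"jaw": 8.5},
    {"xyz": [0,0,8],"angular": [0,0,0],"jaw": 8.5},
    {"xyz": [0,0,11],"angular": [0,0,0],"jaw": 8.5},
    {"xyz": [0,0,11],"angular": [0,0,0],"jaw": 8.5},
  ],
)

```text
clock: 8.28
tool_pos: [0.5256, -0.0138, 0.1551]
ee_rot: [2.436, 1.978, 0.008]
force: [-0.3, 0.5, -0.9]
width: 0.0852
gripper_force: 0.0
```

```bash
python3 - <<'E'
from h import *
o=manip.get_obs(); print(o['tool_pos'],vf(o['tool_pos']),o['width'])
im=manip.read_camera('wrist')
cv2.imwrite('pics/w4.png',im[:,:,::-1])
E
```

```text
[ 0.5256 -0.0138  0.1551] [[-33.8878  -4.3887]] 0.08519071679572002
```

View pics/w4.png

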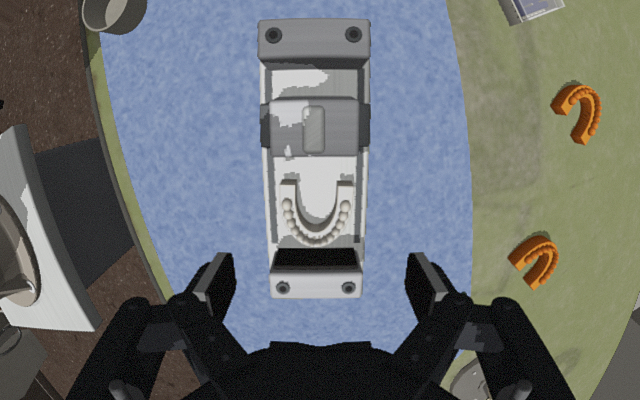

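The cast stands on the bed, teeth up, front towards the fixed jaw (317,215), centred on the plate. The fin is at cols 303–324, rows 107–152.

```bash
python3 - <<'E'
from h import *
p=manip.get_obs()['tool_pos']
P=onplane('wrist',[(303,107),(325,107),(303,152),(325,152)],.083); print(vf(P),P.mean(0),'shift cm',(P.mean(0)-p)*100)
print('cast back',vf(onplane('wrist',[(281,181),(354,181)],.045)))
print('jaw face top edge',vf(onplane('wrist',[(272,272),(361,272)],.06)))
print('plate sides',vf(onplane('wrist',[(264,170),(368,170)],.015)))
E
```

```text
[[41.8287  7.9636]
 [41.8081 -5.2048]
 [14.2426  8.1431]
 [14.2393 -5.3382]] [0.5329 0.048  0.083 ] shift cm [ 0.8747  6.1511 -7.0175]
cast back [[-13.9687  27.0397]
 [-13.9111 -28.1979]]
jaw face top edge [[-84.5727  35.6549]
 [-84.4151 -35.2052]]
plate sides [[-11.9587  45.2336]
 [-11.8986 -43.495 ]]
```

Call:
jog_arm(
  series=[
    {"xyz": [0.8,5,0],"angular": [0,0,0],"jaw": 5},
    {"xyz": [0.8,6.15,-2],"angular": [0,0,0],"jaw": 5},
    {"xyz": [0.8,6.15,-5],"angular": [0,0,0],"jaw": 5},
    {"xyz": [0.8,6.15,-7],"angular": [0,0,0],"jaw": 5},
    {"xyz": [0.8,6.15,-7],"angular": [0,0,0],"jaw": 1},
    {"xyz": [0.8,6.15,-7],"angular": [0,0,0],"jaw": 1},
    {"xyz": [0.8,6.15,-7],"angular": [0,0,0],"jaw": 1},
    {"xyz": [0.8,6.15,-7],"angular": [0,0,0],"jaw": 1},
  ],
  force=40,
)

```text
clock: 9.32
tool_pos: [0.5347, 0.0468, 0.0823]
ee_rot: [2.434, 1.976, 0.007]
force: [8.2, -1.9, -9.1]
width: 0.0133
gripper_force: 42.9
```

Call:
jog_arm(
  series=[
    {"xyz": [0.0,-0.4,0.1],"angular": [0,0,0],"jaw": 1},
    {"xyz": [-0.07,-0.8,0.1],"angular": [0,0,0],"jaw": 1},
    {"xyz": [-0.15,-1.2,0.1],"angular": [0,0,0],"jaw": 1},
    {"xyz": [-0.24,-1.6,0.1],"angular": [0,0,0],"jaw": 1},
    {"xyz": [-0.33,-2.0,0.1],"angular": [0,0,0],"jaw": 1},
    {"xyz": [-0.41,-2.4,0.1],"angular": [0,0,0],"jaw": 1},
    {"xyz": [-0.5,-2.8,0.1],"angular": [0,0,0],"jaw": 1},
    {"xyz": [-0.5,-2.8,0.1],"angular": [0,0,0],"jaw": 1},
  ],
)

```text
clock: 10.32
tool_pos: [0.5291, 0.0197, 0.0823]
ee_rot: [2.435, 1.977, 0.006]
force: [9.4, 0.1, -14.0]
width: 0.0132
gripper_force: 42.1
```

Call:
jog_arm(
  series=[
    {"xyz": [0.07,-0.2,-0.2],"angular": [0,0,0],"jaw": 1},
    {"xyz": [0.03,-0.4,-0.2],"angular": [0,0,0],"jaw": 1},
    {"xyz": [0.0,-0.55,-0.2],"angular": [0,0,0],"jaw": 1},
    {"xyz": [0.0,-0.55,-0.2],"angular": [0,0,0],"jaw": 1},
  ],
)

```text
clock: 10.82
tool_pos: [0.5281, 0.0145, 0.0822]
ee_rot: [2.437, 1.979, 0.005]
force: [4.8, 2.7, 2.4]
width: 0.0133
gripper_force: 44.4
```

Call:
jog_arm(
  series=[
    {"xyz": [-0.02,-0.15,0],"angular": [0,0,0],"jaw": 1},
    {"xyz": [-0.04,-0.3,0],"angular": [0,0,0],"jaw": 1},
    {"xyz": [-0.04,-0.3,0],"angular": [0,0,0],"jaw": 1},
  ],
)

```text
clock: 11.2
tool_pos: [0.5278, 0.0131, 0.0822]
ee_rot: [2.437, 1.981, 0.007]
force: [5.1, 4.2, 1.3]
width: 0.013
gripper_force: 44.4
```

Call:
jog_arm(
  series=[
    {"xyz": [-0.04,-0.2,0],"angular": [0,0,0],"jaw": 1},
    {"xyz": [-0.08,-0.4,0],"angular": [0,0,0],"jaw": 1},
    {"xyz": [-0.08,-0.4,0],"angular": [0,0,0],"jaw": 1},
  ],
)

```text
clock: 11.58
tool_pos: [0.5278, 0.0129, 0.0823]
ee_rot: [-2.434, -1.983, -0.013]
force: [6.9, 9.4, 0.1]
width: 0.0134
gripper_force: 44.2
```

The carriage has stalled at about 9 N, so the cast is clamped. I release it and check.

Call:
jog_arm(
  series=[
    {"xyz": [0,0.4,0],"angular": [0,0,0],"jaw": 3.5},
    {"xyz": [0,0.4,0],"angular": [0,0,0],"jaw": 4.5},
    {"xyz": [0,0.4,3],"angular": [0,0,0],"jaw": 5},
    {"xyz": [0,0.4,8],"angular": [0,0,0],"jaw": 8.5},
    {"xyz": [0,0.4,10],"angular": [0,0,0],"jaw": 8.5},
    {"xyz": [0,0.4,10],"angular": [0,0,0],"jaw": 8.5},
    {"xyz": [0,0.4,10],"angular": [0,0,0],"jaw": 8.5},
  ],
)

```text
clock: 12.45
tool_pos: [0.5238, 0.011, 0.1797]
ee_rot: [-2.438, -1.978, 0.005]
force: [0.4, 0.0, -1.2]
width: 0.0853
gripper_force: 0.0
```

```bash
python3 - <<'E'
from h import *
o=manip.get_obs(); print(o['tool_pos'],vf(o['tool_pos']),o['width'])
im=manip.read_camera('wrist')
cv2.imwrite('pics/w5.png',im[:,:,::-1])
E
```

```text
[0.5238 0.011  0.1797] [[-10.0551   2.561 ]] 0.0853048071674659
```

View pics/w5.png

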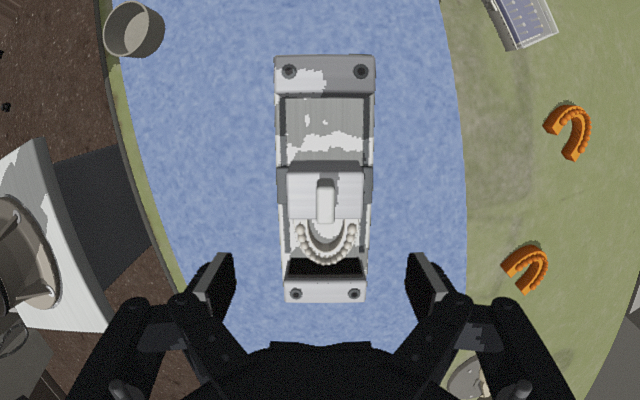

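The cast is now between jaw and carriage: carriage top rows 172–218, heel inner edge at row 94, jaw face about row 277. I measure the gap centre and the wedge.

```bash
python3 - <<'E'
from h import *
f=lambda uv,z:print(vf(onplane('wrist',uv,z)).round(1).tolist(),onplane('wrist',uv,z).mean(0))
f([(288,218),(364,218)],.055); f([(287,172),(364,172)],.055); f([(276,94),(374,94)],.06)
f([(317,180),(335,180),(317,223),(335,223)],.083); f([(278,240),(371,240)],.015)
manip.read_camera('top')
for t,h in(('wide_wedge',.09),('cast',.03)):
  for d in manip.trace(t,'top'): print(t,round(d['conf'],2),np.round(d['xy']),vf(onplane('top',[d['xy']],h)))
S=O+.043*UX; print('slot world',S)
E
```

```text
[[-26.6, 30.6], [-26.5, -33.5]] [ 0.5243 -0.006   0.055 ]
[[13.0, 30.3], [13.2, -31.8]] [0.5319 0.033  0.055 ]
[[75.3, 37.1], [75.7, -37.2]] [0.5441 0.0941 0.06  ]
[[13.6, 5.8], [13.6, -7.1], [-19.5, 5.8], [-19.5, -7.6]] [0.5285 0.0173 0.083 ]
[[-66.5, 46.2], [-66.4, -48.1]] [ 0.5155 -0.0449  0.015 ]
wide_wedge 0.76 [198. 253.] [[219.2048  95.3145]]
cast 0.81 [374. 133.] [[-106.6757 -258.1884]]
cast 0.56 [305. 107.] [[  65.4947 -287.7927]]
slot world [0.5373 0.0624]
```

Call:
jog_arm(
  series=[
    {"xyz": [-0.5,3,0],"angular": [0,0,0.18],"jaw": 8.5},
    {"xyz": [-1,7,0],"angular": [0,0,0.36],"jaw": 8.5},
    {"xyz": [-1.7,11,0],"angular": [0,0,0.54],"jaw": 8.5},
    {"xyz": [-2.5,15,0],"angular": [0,0,0.72],"jaw": 8.5},
    {"xyz": [-3,19,0],"angular": [0,0,0.9],"jaw": 8.5},
    {"xyz": [-3.5,22,0],"angular": [0,0,1.08],"jaw": 8.5},
    {"xyz": [-4.1,24.4,0],"angular": [0,0,1.26],"jaw": 8.5},
    {"xyz": [-4.1,24.4,0],"angular": [0,0,1.44],"jaw": 8.5},
  ],
)

```text
clock: 13.65
tool_pos: [0.4826, 0.2586, 0.1803]
ee_rot: [-0.51, -3.098, -0.001]
force: [0.1, -0.8, 0.0]
width: 0.0852
gripper_force: 0.0
```

Call:
jog_arm(
  series=[
    {"xyz": [0,0,0],"angular": [0,0,0.12],"jaw": 8.5},
    {"xyz": [0,0,0],"angular": [0,0,0.12],"jaw": 8.5},
    {"xyz": [0,0,0],"angular": [0,0,0.12],"jaw": 8.5},
  ],
)

```text
clock: 14.02
tool_pos: [0.4842, 0.2552, 0.1809]
ee_rot: [-0.344, -3.122, 0.001]
force: [0.2, 0.3, -0.6]
width: 0.0846
gripper_force: 0.0
```

```bash
python3 - <<'E'
from h import *
o=manip.get_obs(); M=R.from_rotvec(o['ee_rot']).as_matrix(); p=o['tool_pos']
print(p,np.degrees(np.arctan2(M[1,1],M[0,1])),M[:,2])
im=manip.read_camera('wrist'); cv2.imwrite('pics/w6.png',im[100:300,220:420][:,:,::-1].repeat(3,0).repeat(3,1))
for d in manip.trace('wide_wedge','wrist'):
    c=corners(d['region']); P=onplane('wrist',c,.09); T=(P-p)@M*1000
    print(round(d['conf'],2),d['xy'],cv2.minAreaRect(T[:,:2].astype(np.float32)))
E
```

```text
[0.4842 0.2552 0.1809] 77.40895204793708 [-0.0007 -0.0005 -1.    ]
0.86 [321.9, 206.8] ((4.7476654052734375, 1.9935894012451172), (32.06839370727539, 78.9273910522461), 88.51508331298828)
```

View pics/w6.png

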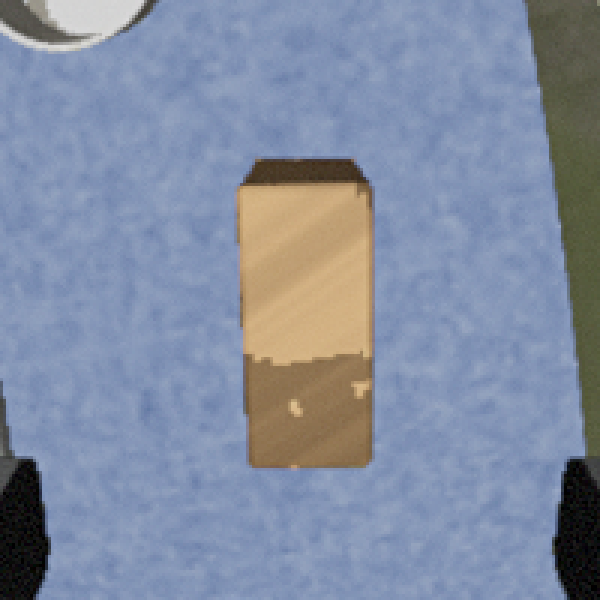

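The wedge's top face fills crop (240–372, 185–467), about 74 by 32 mm, so it is the wide wedge and lies almost centred under the gripper. I descend and grip it.

Call:
jog_arm(
  series=[
    {"xyz": [-0.2,0.2,-3],"angular": [0,0,0],"jaw": 8.5},
    {"xyz": [-0.2,0.2,-7],"angular": [0,0,0],"jaw": 8.5},
    {"xyz": [-0.2,0.2,-10.7],"angular": [0,0,0],"jaw": 8.5},
    {"xyz": [-0.2,0.2,-10.7],"angular": [0,0,0],"jaw": 8.5},
    {"xyz": [-0.2,0.2,-10.7],"angular": [0,0,0],"jaw": 2.5},
    {"xyz": [-0.2,0.2,-10.7],"angular": [0,0,0],"jaw": 2.5},
    {"xyz": [-0.2,0.2,-10.7],"angular": [0,0,0],"jaw": 2.5},
    {"xyz": [-0.2,0.2,-10.7],"angular": [0,0,0],"jaw": 2.5},
  ],
  force=70,
)

```text
clock: 15.12
tool_pos: [0.4834, 0.258, 0.0759]
ee_rot: [0.341, 3.12, 0.003]
force: [-0.5, -0.5, 5.1]
width: 0.0313
gripper_force: 69.8
```

Call:
jog_arm(
  series=[
    {"xyz": [0,0,4],"angular": [0,0,0],"jaw": 2.5},
    {"xyz": [0,0,9],"angular": [0,0,0],"jaw": 2.5},
    {"xyz": [0,0,12],"angular": [0,0,-0.18],"jaw": 2.5},
    {"xyz": [1,-3,12],"angular": [0,0,-0.36],"jaw": 2.5},
    {"xyz": [2,-6,12],"angular": [0,0,-0.54],"jaw": 2.5},
    {"xyz": [3,-10,12],"angular": [0,0,-0.72],"jaw": 2.5},
    {"xyz": [4,-14,12],"angular": [0,0,-0.9],"jaw": 2.5},
    {"xyz": [5,-18,12],"angular": [0,0,-1.08],"jaw": 2.5},
  ],
)

```text
clock: 16.12
tool_pos: [0.5319, 0.0763, 0.1939]
ee_rot: [-1.905, -2.497, 0.001]
force: [0.8, 0.0, -2.5]
width: 0.031
gripper_force: 69.8
```

Call:
jog_arm(
  series=[
    {"xyz": [0.2,-0.75,0],"angular": [0,0,-0.18],"jaw": 2.5},
    {"xyz": [0.4,-1.5,0],"angular": [0,0,-0.36],"jaw": 2.5},
    {"xyz": [0.4,-1.5,0],"angular": [0,0,-0.48],"jaw": 2.5},
    {"xyz": [0.4,-1.5,0],"angular": [0,0,-0.48],"jaw": 2.5},
    {"xyz": [0.4,-1.5,0],"angular": [0,0,-0.48],"jaw": 2.5},
  ],
)

```text
clock: 16.75
tool_pos: [0.5359, 0.0628, 0.194]
ee_rot: [-2.436, -1.983, 0.001]
force: [0.1, -0.1, -1.8]
width: 0.0311
gripper_force: 69.8
```

```bash
python3 - <<'E'
from h import *
o=manip.get_obs(); M=R.from_rotvec(o['ee_rot']).as_matrix(); p=o['tool_pos']
print(p,vf(p),np.degrees(np.arctan2(M[1,1],M[0,1])),M[:,2],o['force'])
im=manip.read_camera('wrist'); im2=manip.read_camera('side')
cv2.imwrite('pics/w7.png',np.hstack([cv2.resize(im,(480,300)),cv2.resize(im2[120:320,240:453],(320,300))])[:,:,::-1])
E
```

```text
[0.5359 0.0628 0.194 ] [[43.1218  1.4659]] -11.728514713960186 [-0.0008  0.     -1.    ] [ 0.1187 -0.064  -1.8406]
```

View pics/w7.png

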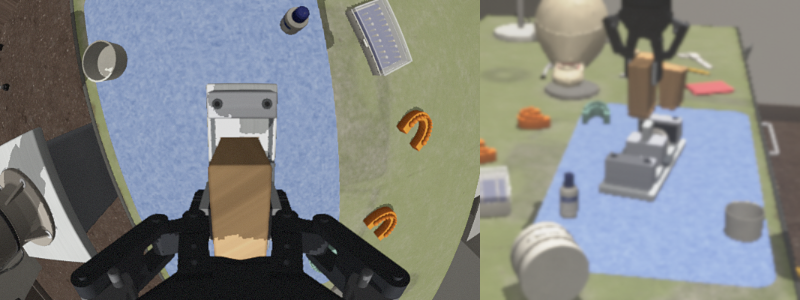

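The wedge hangs upright over the gap, its front top edge at panel (210–271, 164). I check its offset in the grip.

```bash
python3 - <<'E'
from h import *
o=manip.get_obs(); M=R.from_rotvec(o['ee_rot']).as_matrix(); p=o['tool_pos']
k=4/3
print((onplane('wrist',[(210*k,164*k),(271*k,164*k)],p[2]+.0141)-p)@M*1000)
print((onplane('wrist',[(218*k,138*k),(261*k,138*k)],p[2]-.0759)-p)@M*1000)
print(vf(onplane('wrist',[(208*k,117*k),(276*k,117*k)],.06)))
E
```

```text
[[ 37.6657 -15.1693 -14.0935]
 [ 37.6417  14.2302 -14.1032]]
[[ 26.2901 -19.6366  75.9076]
 [ 26.2658  17.5804  75.8952]]
[[ 77.6033  37.3004]
 [ 77.9277 -37.8599]]
```

Call:
jog_arm(
  series=[
    {"xyz": [0.1,0.1,-2.5],"angular": [0,0,0],"jaw": 2.5},
    {"xyz": [0.1,0.1,-4.5],"angular": [0,0,0],"jaw": 2.5},
    {"xyz": [0.1,0.1,-5.5],"angular": [0,0,0],"jaw": 2.5},
    {"xyz": [0.1,0.1,-6.2],"angular": [0,0,0],"jaw": 2.5},
    {"xyz": [0.1,0.1,-6.9],"angular": [0,0,0],"jaw": 2.5},
    {"xyz": [0.1,0.1,-7.4],"angular": [0,0,0],"jaw": 2.5},
    {"xyz": [0.1,0.1,-7.8],"angular": [0,0,0],"jaw": 2.5},
    {"xyz": [0.1,0.1,-7.8],"angular": [0,0,0],"jaw": 2.5},
  ],
)

```text
clock: 17.85
tool_pos: [0.5371, 0.0635, 0.1161]
ee_rot: [-2.439, -1.98, 0.001]
force: [-0.1, -0.7, -1.3]
width: 0.0315
gripper_force: 69.8
```

Foot at about 40 mm with no contact. I go on in small steps.

Call:
jog_arm(
  series=[
    {"xyz": [0,0,-0.4],"angular": [0,0,0],"jaw": 2.5},
    {"xyz": [0,0,-0.8],"angular": [0,0,0],"jaw": 2.5},
    {"xyz": [0,0,-1.2],"angular": [0,0,0],"jaw": 2.5},
    {"xyz": [0,0,-1.2],"angular": [0,0,0],"jaw": 2.5},
  ],
)

```text
clock: 18.35
tool_pos: [0.5372, 0.0632, 0.1037]
ee_rot: [2.439, 1.979, -0.001]
force: [2.4, -0.2, -4.4]
width: 0.0316
gripper_force: 69.5
```

Call:
jog_arm(
  series=[
    {"xyz": [0,0,-0.2],"angular": [0,0,0],"jaw": 2.5},
    {"xyz": [0,0,-0.4],"angular": [0,0,0],"jaw": 2.5},
    {"xyz": [0,0,-0.4],"angular": [0,0,0],"jaw": 2.5},
  ],
)

```text
clock: 18.73
tool_pos: [0.5376, 0.0631, 0.1027]
ee_rot: [-2.439, -1.979, -0.002]
force: [-4.7, -1.1, 12.2]
width: 0.0314
gripper_force: 71.4
```

Call:
jog_arm(
  series=[
    {"xyz": [0,0,-0.1],"angular": [0,0,0],"jaw": 2.5},
    {"xyz": [0,0,-0.2],"angular": [0,0,0],"jaw": 2.5},
    {"xyz": [0,0,-0.2],"angular": [0,0,0],"jaw": 2.5},
    {"xyz": [0,0,-0.2],"angular": [0,0,0],"jaw": 2.5},
  ],
)

```text
clock: 19.23
tool_pos: [0.5378, 0.0629, 0.1024]
ee_rot: [-2.439, -1.979, -0.003]
force: [-6.8, -0.9, 20.9]
width: 0.031
gripper_force: 72.5
```

The wedge is jammed at about 21 N, foot about 11.5 mm above the bed. I release and retreat.

Call:
jog_arm(
  series=[
    {"xyz": [0,0,0.3],"angular": [0,0,0],"jaw": 2.5},
    {"xyz": [0,0,0.3],"angular": [0,0,0],"jaw": 5},
    {"xyz": [0,0,0.5],"angular": [0,0,0],"jaw": 6.5},
    {"xyz": [0,0,0.5],"angular": [0,0,0],"jaw": 6.5},
    {"xyz": [0,0,4],"angular": [0,0,0],"jaw": 6.5},
    {"xyz": [0,0,9],"angular": [0,0,0],"jaw": 6.5},
    {"xyz": [0,0,12],"angular": [0,0,0],"jaw": 6.5},
    {"xyz": [0,0,12],"angular": [0,0,0],"jaw": 6.5},
  ],
)

```text
clock: 20.23
tool_pos: [0.5393, 0.0636, 0.2211]
ee_rot: [2.436, 1.978, 0.009]
force: [-0.6, 0.4, -0.3]
width: 0.0649
gripper_force: 0.0
```

```bash
python3 - <<'E'
from h import *
o=manip.get_obs(); M=R.from_rotvec(o['ee_rot']).as_matrix(); p=o['tool_pos']
print(p,vf(p),o['width'],o['force'])
im=manip.read_camera('wrist')
for t in('wide_wedge','cast','carriage'):
  for d in manip.trace(t,'wrist'):
    if d['conf']<.4: continue
    c=corners(d['region']); z=.1165 if t=='wide_wedge' else .055
    r=cv2.minAreaRect(vf(onplane('wrist',c,z)).astype(np.float32)); print(t,round(d['conf'],2),np.round(d['xy']),[np.round(v,1) for v in r])
manip.read_camera('side')
for t in('wide_wedge',):
  for d in manip.trace(t,'side'):
    c=corners(d['region']); print(round(d['conf'],2),np.round(d['xy']),'bbox',c.min(0),c.max(0))
S=np.r_[O+.0435*UX,.1165]; V=np.r_[UX,0];Y=np.r_[UY,0]
print('expect top corners side px',proj('side',[S+a*.037*V+b*.016*Y for a in(1,-1) for b in(1,-1)]).round(1).tolist())
E
```

```text
[0.5393 0.0636 0.2211] [[44.5737 -1.6746]] 0.06493361180712925 [-0.599   0.4006 -0.3009]
wide_wedge 0.56 [317. 202.] [array([46.8,  3.5]), array([76.4, 31.8]), np.float64(0.3)]
cast 0.97 [319. 274.] [array([-47.1,   2.9]), array([40.7, 53.5]), np.float64(0.2)]
cast 0.91 [542. 164.] [array([  71.9, -242.7]), array([66.5, 52. ]), np.float64(52.6)]
cast 0.86 [499. 284.] [array([ -78.4, -219.4]), array([71.3, 42.9]), np.float64(53.8)]
cast 0.47 [433. 344.] [array([-168. , -145.3]), array([10.4, 14.9]), np.float64(81.6)]
carriage 0.86 [340. 233.] [array([ -8.5, -15.7]), array([33.1, 69.5]), np.float64(58.2)]
0.65 [345. 210.] bbox [336 191] [356 224]
expect top corners side px [[348.7, 202.1], [335.5, 200.2], [356.9, 191.6], [344.3, 189.9]]
```

The wedge stands upright in the gap, and the side mask bbox matches the prediction. I make one confirming press on top with closed fingers.

Call:
jog_arm(
  series=[
    {"xyz": [-0.3,0,-1],"angular": [0,0,0],"jaw": 0},
    {"xyz": [-0.3,0,-3],"angular": [0,0,0],"jaw": 0},
    {"xyz": [-0.3,0,-5],"angular": [0,0,0],"jaw": 0},
    {"xyz": [-0.3,0,-6.5],"angular": [0,0,0],"jaw": 0},
    {"xyz": [-0.3,0,-7.3],"angular": [0,0,0],"jaw": 0},
    {"xyz": [-0.3,0,-7.8],"angular": [0,0,0],"jaw": 0},
    {"xyz": [-0.3,0,-8.1],"angular": [0,0,0],"jaw": 0},
    {"xyz": [-0.3,0,-8.1],"angular": [0,0,0],"jaw": 0},
  ],
)

```text
clock: 21.52
tool_pos: [0.5355, 0.0631, 0.1413]
ee_rot: [2.439, 1.979, 0.005]
force: [-5.5, -0.4, 17.2]
width: 0.0001
gripper_force: 8.7
```

Call:
jog_arm(
  series=[
    {"xyz": [0,0,-0.1],"angular": [0,0,0],"jaw": 0},
    {"xyz": [0,0,-0.1],"angular": [0,0,0],"jaw": 0},
    {"xyz": [0,0,0.4],"angular": [0,0,0],"jaw": 0},
    {"xyz": [0,0,3],"angular": [0,0,0],"jaw": 0},
    {"xyz": [0,0,8],"angular": [0,0,0],"jaw": 0},
    {"xyz": [0,0,10],"angular": [0,0,0],"jaw": 0},
    {"xyz": [0,0,10],"angular": [0,0,0],"jaw": 0},
    {"xyz": [0,0,10],"angular": [0,0,0],"jaw": 0},
  ],
)

```text
clock: 22.52
tool_pos: [0.5336, 0.0636, 0.2361]
ee_rot: [-2.438, -1.98, 0.003]
force: [0.0, -0.1, 0.4]
width: 0.0004
gripper_force: 0.0
```

```bash
python3 - <<'E'
from h import *
manip.read_camera('wrist')
d=manip.trace('wide_wedge','wrist')
for e in d: print(round(e['conf'],2),cv2.minAreaRect(vf(onplane('wrist',corners(e['region']),.1165)).astype(np.float32)))
print(manip.get_obs()['force']); print(manip.finish_job())
E
```

```text
0.98 ((46.866058349609375, -0.9436702728271484), (76.24311828613281, 32.241275787353516), 0.1852361559867859)
0.22 ((39.91997528076172, 1.4731731414794922), (152.51499938964844, 64.8224868774414), 0.2887568175792694)
[-0.6552  0.2966  0.0638]
the job is handed in; nothing more can be done
None
```

The job is handed in at about 22.5 s of the 67 s limit: the white cast is clamped front first against the fixed jaw, and the wide wedge is jammed upright in the gap at about 21 N, unmoved by a second 17 N press on top; the hand-in returned no verdict.

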